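# Sterilise a spatula and present its blade to the inspection camera

## Task

Take the green-handled spatula out of the tool stand, put it blade first all the way down the bore of the white UV steriliser block until its collar rests on the block, and keep it there for a full second. Then draw it out and present it to the blue inspection camera: upright, blade down, one of its two broad sides square to the lens, with the lower tip of the blade at the height of the lens and 10 cm straight in front of it. Finish while holding it there steadily in the gripper, without touching the camera or disturbing the other two spatulas and the culture jar.

Things in the scene. Friction and masses are not known exactly. Their poses are not given: they have to be found in the camera images.
- spatula_grip (a point): centre of the green handle of the spatula to use, a rigid tool 170 mm tall, 40 to 85 g, standing upright, blade down, in one bore of the grey stand, at any turn. Axes: z up along the tool, x through the thickness of handle and blade, y across their broad sides. Handle 12 mm (x) by 24 mm (y), from 37 mm below to 37 mm above this point. The tip of the blade is 133 mm below this point
- spatula_tip (a point): lower tip of the green spatula's blade, on the tool's axis; axes as spatula_grip. The lowest 30 mm is a flat blade 4 mm (x) by 8 mm (y), then comes a round shank 8 mm across up to a round collar 22 mm across, whose underside is 90 mm above the tip and rests on the stand
- blue_spatula_grip (a point): centre of the handle of an identical spatula with a blue handle, in the same stand; leave alone
- white_spatula_grip (a point): centre of the handle of an identical spatula with a white handle, in the same stand; leave alone
- port_mouth (a point): centre of the mouth of the vertical bore in the UV steriliser, a fixed white block 70 x 70 mm and 100 mm high, with four violet ticks round the bore, on top of the block. Bore 12 mm across with a 2 mm chamfer, open all the way down; z up. With the collar resting on the block, the tip is 90 mm below this point
- lens (a point): centre of the front glass of the inspection camera: a blue box 50 x 44 x 44 mm with a black lens barrel 34 mm across, on a post 14 mm thick and 235 mm high with a round foot 90 mm across. It looks level along this frame's -x axis; z up. The post's axis is 44 mm behind this point (+x). Its height varies between 100 and 170 mm above the bench
- view_point (a point): the point in the air 100 mm straight in front of the lens, at the lens's height, where the tip of the blade is to be held; axes as those of lens, so the broad side of the tool is square to the lens when the tool's x axis is parallel to this x axis, either way round
- jar_center (a point): centre, half-way up, of a closed clear culture jar with a white lid, 70 mm across and 91 mm high, standing on the bench; leave alone
- stand: grey tool stand, fixed, 60 x 200 mm and 95 mm high, origin at the centre of its underside, z up; three vertical bores 12 mm across lie in a row along its y axis, 65 mm apart, the middle one at its centre. The handles of the spatulas standing in it rise to 80 mm above its top, so a tool drawn out must clear its neighbours

How it is judged:
By the outcome, as a careful person would: the job done as asked, in the order asked, and still so for the second after the job is handed in, while the arm keeps its last pose, push and grip.
It also fails if it takes over 64 s, if anything falls off the work surface, if the arm or the gripper's body presses on something with over 40 N, if the wrist force passes 120 N, or if a joint passes its speed limit or range.

## Robot

A 6-joint arm with a two-finger parallel gripper is mounted at the origin on the work surface. World frame = base frame: x ahead of the robot, y to its left, z up, the work surface at z = 0. Lengths are in m, angles in degrees, forces in N, time in s.
With the tool pointing down it reaches from about 0.375 to 0.9 m from the base axis. Payload 3.1 kg.
Tool frame: the origin (TCP) lies between the finger pads; the fingertips stand 19 mm ahead of it and the grasp point (between the pads) is the TCP; z points along the fingers, x is the direction in which the jaws open and shut, and the axes are right-handed (so a half turn about z gives the same grasp; the last joint's range is limited). The gripper opens to 87 mm and grips with 3 to 60 N. Pads are 19 mm wide; open, the fingers measure 117 mm over their backs; the gripper's body (75 mm by 190 mm) begins 51 mm behind the grasp point.
Start: joints at [-86.946, 30.224, 82.088, -0, 67.689, -10.227], TCP at [0.144, -0.608, 0.242] pointing down, gripper open.
Joint ranges: [-176.69, 176.69], [-43.24, 126.21], [12.49, 139.97], [-82, 262], [0, 151.66], [-163.58, 163.58]. Speed limits (degrees/s): [159.86, 159.86, 180, 180, 180, 180].

## Interface

Orientations are given as a 3x3 rotation matrix whose columns are the frame's x, y, z axes.
In Python, from rig import read_state, capture, camera_info, hand_in, spot_in, silhouettes gives the robot as it stands.
- The arm moves only by the shell command python3 -m jog 'ROWS'. ROWS is text: rows parted by semicolons, each of 7 numbers parted by spaces: the shift along the tool's x, y, z in m, then the turn, a rotation vector about the tool's x, y, z in degrees, then the opening, from 0 (shut) to 1 (fully open). A call has 1 to 8 rows; each row is the pose to reach, as a shift and turn from the pose commanded when the call began, along the tool's axes at that moment; what a row does not reach only later rows make up. A row lasts 1/8 s, in which the tool goes at most 62.5 mm and 10.7 degrees, less where a joint would pass 70% of its speed; a pose out of reach is approached as far as the arm can. A call with a gripper value outside its range is refused whole. The fingers move at their own pace and stop on an object; the grip force is fixed at half the most. Time passes only in rows, so rows that repeat a pose let the fingers close. It gives the time, the measured TCP pose, the force and the opening at its end, in the units of the state.
- read_state(): the state, without advancing time (a new reading comes with each control period).
- capture(name): name is "scene" or "top" or "wrist"; returns (picture, depth): 384x512x3 uint8, red, green, blue; 384x512 float32, m along the optical axis (not along the pixel's ray), 0 where there is no reading.
- camera_info(name): a dict with "vfov" (degrees; the focal length in pixels is half the picture's height over the tangent of half this angle, whatever the lens; pixels are square), "cx", "cy" (the principal point, pixels), "dist" ([k1, k2, p1, p2, k3] as OpenCV has them; the pictures are not rectified), "R" (3x3) and "t" (3): a world point X has camera coordinates R X + t; the wrist camera has in their place "tool_from_camera" (4x4, takes a point from camera to tool coordinates, whose origin is the TCP and whose axes are the tool frame's). Camera axes: x right, y down, z forward; pixel columns grow to the right and rows downward; lengths in m; the calibration is good to about 2 mm. A picture is of the moment at which its call begins: read the wrist's pose just before it. camera_info takes no time and is no camera call.
- hand_in(): hands the job in, once; it reports no verdict.
Trained networks look in the newest picture that a camera, given by its name, has taken for a name from the list of things; names that differ only in an ending like _2 or _b are one class to them, and where a whole thing is asked for, a point or a joint stands for the part that bears it (a point fixed in the world has none). Each returns a list of dicts, best first, with "score" (0 to 1); they miss things now and then, are a little off and sometimes report something else, mostly with a low value. They report only what shows in the picture. A call takes as long as a camera call.
- spot_in(label, camera): "centre" ([x, y, z] in m, in world coordinates, good to about 4 mm: the middle of the surface that is visible of it).
- silhouettes(label, camera): "region" (384x512 bool, what is visible of it).
The state is a dict: "time_s": time; "joint_positions": joint angles; "qvel": joint speeds; "tau": joint torques, N m; "position": TCP position; "tcp_rot": TCP orientation; "force": force on the tool from outside, world axes, zero at the start; "moment": the same for the moment, N m; "opening": opening from 0.0 (shut) to 1.0 (fully open).
Only numpy, scipy, OpenCV 4.12 (cv2) and the standard library are available. Lean on these libraries where they do the work, as an engineer would, in place of code of your own. Each camera call takes 0.05 s, during which the arm holds its last target.

## Working session

There is one attempt and no reset: what is moved stays moved. The work goes in short steps, Python scripts to look and compute and a shell command to move; the robot and the scene stay as the last step left them, time stands still between calls to the robot, and variables do not carry over. Pictures are saved under pics/ and viewed, and the job is handed in when it is done.

```bash
ls; mkdir -p pics; cat > h.py <<'E'
import numpy as np, cv2
from rig import *
def K(n):
    c=camera_info(n); f=192/np.tan(np.radians(c['vfov']/2))
    return np.array([[f,0,c['cx']],[0,f,c['cy']],[0,0,1.]]),np.array(c['dist'],float)
def extr(n,s=None):
    c=camera_info(n)
    if n!='wrist': return np.array(c['R']),np.array(c['t'])
    T=np.eye(4); T[:3,:3]=s['tcp_rot']; T[:3,3]=s['position']
    M=np.linalg.inv(T@np.array(c['tool_from_camera'])); return M[:3,:3],M[:3,3]
def proj(n,P,s=None):
    k,d=K(n); R,t=extr(n,s)
    return cv2.projectPoints(np.atleast_2d(np.array(P,float)),cv2.Rodrigues(R)[0],t,k,d)[0][:,0]
def unproj(n,uv,z,s=None):
    k,d=K(n); R,t=extr(n,s)
    p=cv2.undistortPoints(np.array(uv,float).reshape(-1,1,2),k,d)[:,0]
    z=np.array(z).reshape(-1,1)
    return (np.c_[p*z,z]-t)@R
def onplane(n,uv,zw,s=None):
    k,d=K(n); R,t=extr(n,s)
    p=cv2.undistortPoints(np.array(uv,float).reshape(-1,1,2),k,d)[:,0]
    D=np.c_[p,np.ones(len(p))]@R; C=-R.T@t
    return C+D*((zw-C[2])/D[:,2])[:,None]
def save(n,img): cv2.imwrite('pics/'+n+'.png',img[:,:,::-1])
E
python3 - <<'E'
from h import *
for n in('scene','top','wrist'):
    s=read_state(); p,d=capture(n); save(n+'0',p); np.savez(n+'0.npz',p=p,d=d)
    c=camera_info(n); print(n,c['vfov'],c['dist'], -np.array(c['R']).T@np.array(c['t']) if n!='wrist' else np.round(c['tool_from_camera'],3))
    for l in ['spatula_grip','blue_spatula_grip','white_spatula_grip','port_mouth','lens','jar_center','stand']:
        print(l,[(np.round(r['centre'],3),round(r['score'],2)) for r in spot_in(l,n)[:2]])
print(read_state()['time_s'])
E
```

```text
pics
scene 46.204113659248684 [0.04510875 0.         0.         0.         0.        ] [1.52426851 0.05885821 0.77723599]
spatula_grip [(array([0.548, 0.161, 0.136]), 0.59)]
blue_spatula_grip [(array([0.56 , 0.228, 0.138]), 0.7)]
white_spatula_grip [(array([0.572, 0.289, 0.137]), 0.8)]
port_mouth [(array([ 0.594, -0.06 ,  0.065]), 0.69)]
lens [(array([ 0.699, -0.28 ,  0.132]), 0.75)]
jar_center [(array([0.785, 0.045, 0.075]), 0.7)]
stand [(array([0.577, 0.228, 0.054]), 0.66)]
top 54.02839682632444 [-0.11493863  0.          0.          0.          0.        ] [0.53657053 0.00741864 1.07562213]
spatula_grip []
blue_spatula_grip [(array([0.555, 0.226, 0.174]), 0.43)]
white_spatula_grip [(array([0.567, 0.286, 0.168]), 0.59)]
port_mouth [(array([ 0.554, -0.059,  0.1  ]), 0.71), (array([ 0.659, -0.278,  0.144]), 0.25)]
lens [(array([ 0.663, -0.284,  0.144]), 0.97)]
jar_center [(array([0.758, 0.039, 0.095]), 0.61)]
stand [(array([0.549, 0.212, 0.097]), 0.71), (array([0.555, 0.226, 0.177]), 0.65)]
wrist 59.07518010392314 [-0.03673211  0.          0.          0.          0.        ] [[ 1.    -0.001 -0.001  0.001]
 [ 0.001  0.962  0.272 -0.074]
 [ 0.    -0.272  0.962 -0.143]
 [ 0.     0.     0.     1.   ]]
spatula_grip []
blue_spatula_grip []
white_spatula_grip []
port_mouth []
lens []
jar_center []
stand []
1.2
```

View pics/scene0.png

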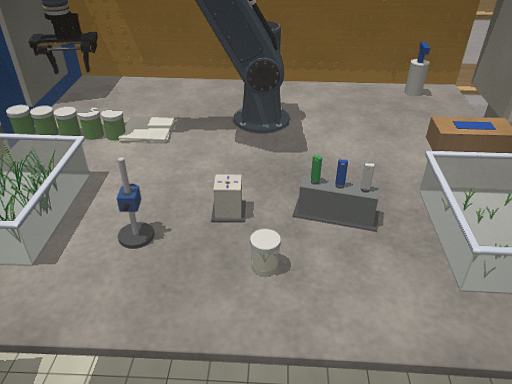

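View pics/top0.png

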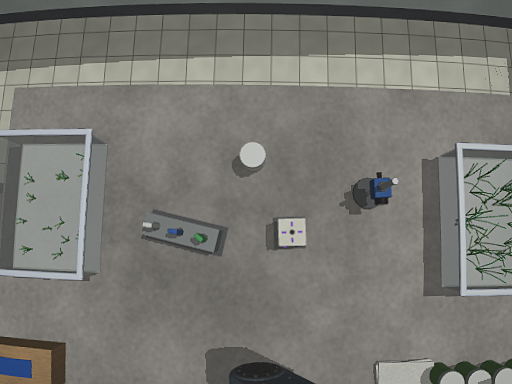

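```bash
python3 - <<'E'
from h import *
p=np.load('top0.npz')['p'];
a=cv2.resize(p[190:265,130:240],None,fx=7,fy=7,interpolation=cv2.INTER_CUBIC)
save('c_stand',a)
b=cv2.resize(p[160:225,330:420],None,fx=6,fy=6,interpolation=cv2.INTER_CUBIC)
q=np.load('scene0.npz')['p'];
c=cv2.resize(q[145:250,90:170],None,fx=5,fy=5,interpolation=cv2.INTER_CUBIC)
c2=cv2.resize(p[205:260,265:320],None,fx=5,fy=5,interpolation=cv2.INTER_CUBIC)
H=max(b.shape[0],c.shape[0]); 
o=np.zeros((540,800,3),np.uint8); o[:390,:400]=cv2.resize(b,(400,390)); o[:525,400:800]=c; save('c_cam',o)
save('c_port',c2)
E
```

```text
(no output)
```

View pics/c_stand.png

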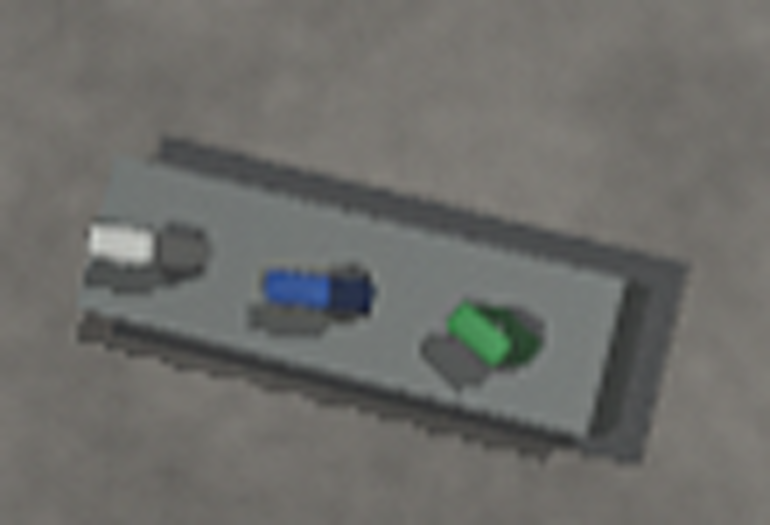

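View pics/c_cam.png

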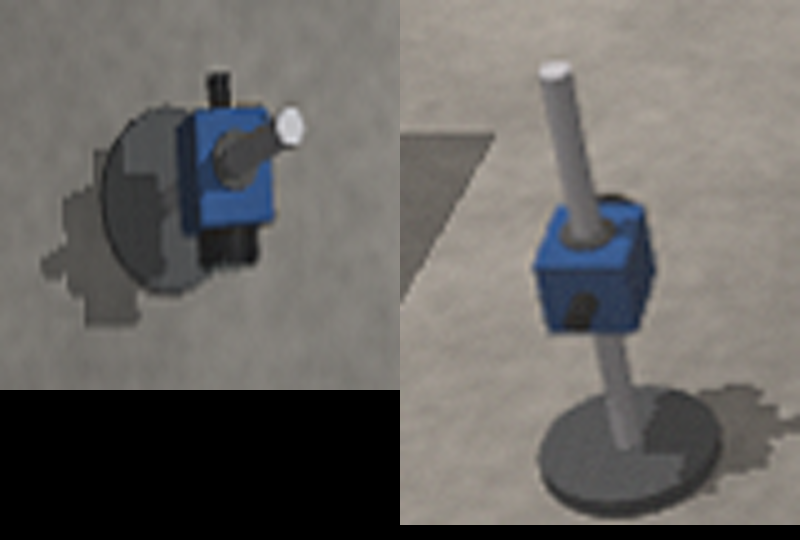

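View pics/c_port.png

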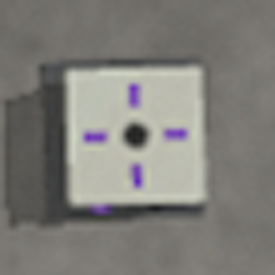

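```bash
python3 - <<'E'
from h import *
z=np.load('top0.npz'); p=z['p'];d=z['d']
print('port top',onplane('top',[(291.6,231.6)],0.100))
hsv=cv2.cvtColor(p,cv2.COLOR_RGB2HSV)
def pts(n,p,d,m):
    v,u=np.nonzero(m&(d>0)); return unproj(n,np.c_[u,v],d[v,u]),u,v
# handle tops
cu=lambda x,y:((x+.5)/7-.5+130,(y+.5)/7-.5+190)
for nm,c in dict(green=[(470,302),(512,345),(490,367),(447,328)],blue=[(265,272),(330,276),(326,308),(262,304)],white=[(90,225),(155,229),(152,262),(90,258)]).items():
    P=onplane('top',[cu(*q) for q in c],0.175)
    print(nm,P.mean(0).round(4)); e=P[1]-P[0]; e2=P[3]-P[0]; print(' L',np.linalg.norm(e),np.degrees(np.arctan2(e[1],e[0])),'W',np.linalg.norm(e2),np.degrees(np.arctan2(e2[1],e2[0])))
# stand top
P=onplane('top',[cu(*q) for q in [(120,153),(628,280),(585,437),(80,320)]],0.095); print('stand',P.round(4),P.mean(0))
# blue box of camera
m=cv2.inRange(hsv,(100,110,40),(125,255,255))>0
m[:, :340]=0
X,u,v=pts('top',p,d,m); print(len(X)); h,e=np.histogram(X[:,2],bins=np.arange(.05,.26,.005)); print([(round(a,3),b) for a,b in zip(e,h) if b])
T=X[X[:,2]>np.percentile(X[:,2],50)-.005]
xy=T[:,:2].astype(np.float32); print('boxtop',np.median(T[:,2]),cv2.minAreaRect(xy),xy.min(0),xy.max(0))
h=proj('scene',[[0.566,-.058,.1]]);print(h)
q=np.load('scene0.npz'); ps,ds=q['p'],q['d']
hs=cv2.cvtColor(ps,cv2.COLOR_RGB2HSV); m=cv2.inRange(hs,(100,110,40),(125,255,255))>0
m[:,:110]=0;m[:,150:]=0;m[:180]=0;m[225:]=0
X,u,v=pts('scene',ps,ds,m); print(len(X),X.min(0),X.max(0)); h,e=np.histogram(X[:,2],bins=np.arange(.05,.26,.005)); print([(round(a,3),b) for a,b in zip(e,h) if b])
E
```

```text
port top [[ 0.55891457 -0.06467023  0.1       ]]
green [0.5382 0.1641 0.175 ]
 L 0.02072668043048118 -133.64492480396694 W 0.011858055996406585 139.96974159809645
blue [0.5521 0.2286 0.175 ]
 L 0.022805399571965645 -91.99521777435197 W 0.011039046089090529 177.01419619093275
white [0.5665 0.2906 0.175 ]
 L 0.02319394578760162 -91.97746972532039 W 0.011448053327721154 -177.10104526360928
stand [[0.6034 0.3182 0.095 ]
 [0.5603 0.1231 0.095 ]
 [0.5018 0.1374 0.095 ]
 [0.54   0.3305 0.095 ]] [0.55134209 0.2272961  0.095     ]
222
[(np.float64(0.105), np.int64(1)), (np.float64(0.11), np.int64(2)), (np.float64(0.115), np.int64(3)), (np.float64(0.12), np.int64(1)), (np.float64(0.135), np.int64(17)), (np.float64(0.14), np.int64(186)), (np.float64(0.145), np.int64(12))]
boxtop 0.14269968554815066 ((0.6732610464096069, -0.2883254289627075), (0.04973066598176956, 0.04199330136179924), 4.617203235626221) [ 0.64803344 -0.30986878] [ 0.6974696  -0.26561671]
[[229.37457332 183.05344981]]
234 [ 0.64739404 -0.31027643  0.10086821] [ 0.7032955  -0.26643559  0.14425076]
[(np.float64(0.1), np.int64(11)), (np.float64(0.105), np.int64(11)), (np.float64(0.11), np.int64(6)), (np.float64(0.115), np.int64(15)), (np.float64(0.12), np.int64(9)), (np.float64(0.125), np.int64(15)), (np.float64(0.13), np.int64(18)), (np.float64(0.135), np.int64(35)), (np.float64(0.14), np.int64(114))]
```

```bash
cat >> h.py <<'E'
from scipy.spatial.transform import Rotation as Ro
def Rdown(yaw):
    c,s=np.cos(np.radians(yaw)),np.sin(np.radians(yaw))
    return np.array([[c,s,0],[s,-c,0],[0,0,-1.]])
def delta(pos,R,s=None):
    s=s or read_state(); R0=np.array(s['tcp_rot'])
    return np.round(R0.T@(np.array(pos)-s['position']),4),np.round(Ro.from_matrix(R0.T@R).as_rotvec(degrees=True),1)
E
python3 - <<'E'
from h import *
s=read_state(); R=np.array(s['tcp_rot']); print(R.round(3), np.degrees(np.arctan2(R[1,0],R[0,0])),s['opening'],s['time_s'],s['force'])
for y in(-42,138):print(y,delta([.538,.164,.27],Rdown(y)))
E
```

```text
[[ 0.23  -0.973  0.   ]
 [-0.973 -0.23  -0.   ]
 [ 0.    -0.    -1.   ]] -76.72216319486463 0.9974732470657752 1.2 [ 0.21365431 -0.34695896  0.1575323 ]
-42 (array([-0.661 , -0.5612, -0.0285]), array([  0. ,  -0. , -34.7]))
138 (array([-0.661 , -0.5612, -0.0285]), array([ -0. ,  -0. , 145.3]))
```

```bash
python3 - <<'E'
from h import *
print(delta([.60,-.29,.33],Rdown(-76.7)))
E
```

```text
(array([-0.2049, -0.5173, -0.0884]), array([-0., -0., -0.]))
```

```bash
python3 -m jog '-0.02 -0.05 -0.03 0 0 0 0.4;-0.04 -0.10 -0.06 0 0 0 0.4;-0.065 -0.155 -0.08 0 0 0 0.4;-0.088 -0.21 -0.088 0 0 0 0.4;-0.11 -0.27 -0.088 0 0 0 0.4;-0.13 -0.325 -0.088 0 0 0 0.4;-0.155 -0.38 -0.088 0 0 0 0.4;-0.178 -0.435 -0.088 0 0 0 0.4'; python3 -m jog '-0.015 -0.05 0 0 0 0 0.4;-0.027 -0.08 0 0 0 0 0.4;-0.027 -0.08 0 0 0 0 0.4;-0.027 -0.08 0 0 0 0 0.4'
python3 - <<'E'
from h import *
s=read_state(); p,d=capture('wrist'); np.savez('w1.npz',p=p,d=d,pos=s['position'],R=s['tcp_rot']); save('w1',cv2.resize(p,(768,576),interpolation=cv2.INTER_CUBIC)); print(s['position'],s['time_s'])
print(spot_in('lens','wrist'),spot_in('port_mouth','wrist'))
print(proj('wrist',[[.673,-.288,.1427]],s))
E
```

```text
time_s: 2.2
position: [0.5275, -0.3337, 0.3297]
tcp_rot: [[0.23, -0.973, 0.0], [-0.973, -0.23, -0.0], [0.0, -0.0, -1.0]]
force: [0.8, -0.7, 0.6]
opening: 0.398
time_s: 2.7
position: [0.5971, -0.2907, 0.3293]
tcp_rot: [[0.23, -0.973, -0.001], [-0.973, -0.23, -0.0], [-0.0, 0.001, -1.0]]
force: [-0.0, 0.3, 0.5]
opening: 0.4
[ 0.59713587 -0.29067542  0.32929648] 2.7
[{'centre': [0.6677, -0.2868, 0.1419], 'score': 0.73}] [{'centre': [0.5665, -0.084, 0.1024], 'score': 0.67}]
[[275.73982957  93.56795857]]
```

View pics/w1.png

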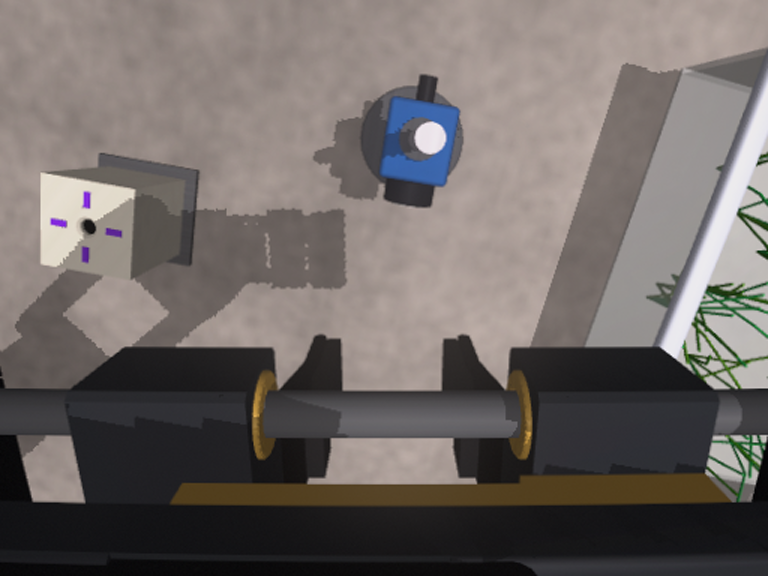

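```bash
python3 - <<'E'
from h import *
z=np.load('w1.npz'); s=dict(position=z['pos'],tcp_rot=z['R']); p,d=z['p'],z['d']
a=cv2.resize(p[40:150,235:325],None,fx=5,fy=5,interpolation=cv2.INTER_CUBIC); save('w1box',a)
b=cv2.resize(p[100:200,20:140],None,fx=5,fy=5,interpolation=cv2.INTER_CUBIC); save('w1port',b)
hsv=cv2.cvtColor(p,cv2.COLOR_RGB2HSV)
m=cv2.inRange(hsv,(100,110,40),(125,255,255))>0; m[200:]=0; m[:,:200]=0; m[:,330:]=0
v,u=np.nonzero(m&(d>0)); X=unproj('wrist',np.c_[u,v],d[v,u],s); zt=np.median(X[:,2]); print('ztop',zt,len(X))
T=X[abs(X[:,2]-zt)<.004]; print(cv2.minAreaRect(T[:,:2].astype(np.float32)))
# post top
m=(hsv[...,1]<30)&(hsv[...,2]>190); m[150:]=0;m[:,:250]=0;m[:,320:]=0
v,u=np.nonzero(m); print('post',onplane('wrist',[(u.mean(),v.mean())],.235,s))
g=lambda x,y:((x+.5)/1.5-.5,(y+.5)/1.5-.5)
print('port',onplane('wrist',[g(89,227)],.1,s))
v,u=np.nonzero((cv2.inRange(hsv,(125,80,60),(145,255,255))>0)); k=u<120; print('ticks',onplane('wrist',[(u[k].mean(),v[k].mean())],.1,s),k.sum())
t=np.load('top0.npz')['p']; ht=cv2.cvtColor(t,cv2.COLOR_RGB2HSV)
v,u=np.nonzero((cv2.inRange(ht,(125,80,60),(145,255,255))>0)); k=(u>270)&(u<315)&(v>215)&(v<246); print('ticks top',onplane('top',[(u[k].mean(),v[k].mean())],.1),k.sum())
E
```

```text
ztop 0.1423971065930645 1743
((0.6727944612503052, -0.29112508893013), (0.04972780868411064, 0.043461427092552185), 3.562894344329834)
post [[ 0.67493389 -0.29092072  0.235     ]]
port [[ 0.55880477 -0.06826837  0.1       ]]
ticks [[ 0.55846508 -0.0661186   0.1       ]] 176
ticks top [[ 0.56246123 -0.06802558  0.1       ]] 24
```

View pics/w1box.png

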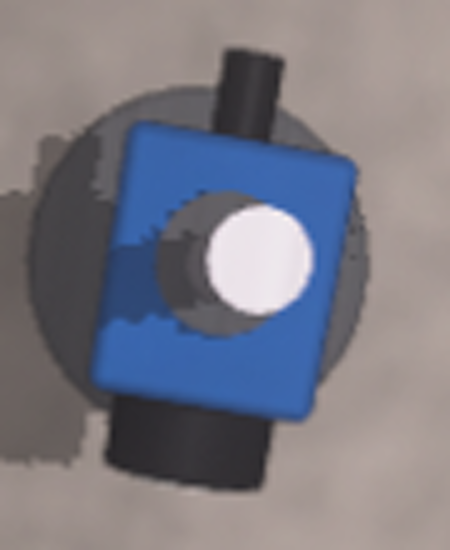

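View pics/w1port.png

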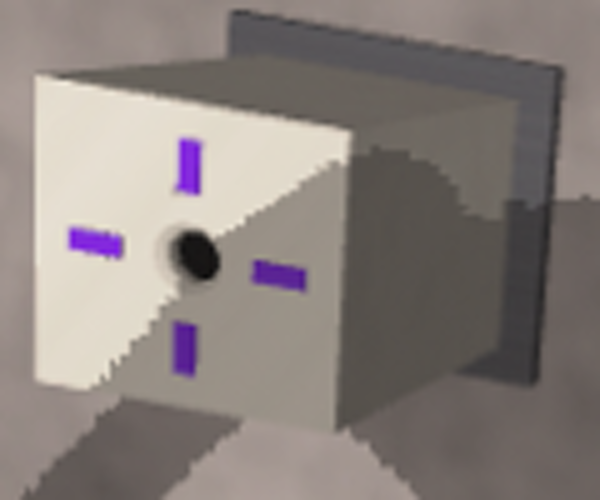

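```bash
python3 - <<'E'
from h import *
z=np.load('w1.npz'); s=dict(position=z['pos'],tcp_rot=z['R'])
g=lambda x,y:((x+.5)/5-.5+235,(y+.5)/5-.5+40)
P=onplane('wrist',[g(*q) for q in [(128,135),(95,380),(355,170),(308,410),(145,123),(345,157),(105,390),(295,418)]],.1424,s)
for a,b in((0,1),(2,3),(4,5),(6,7)):
  e=P[a]-P[b]; print(np.degrees(np.arctan2(e[1],e[0])))
print(delta([.538,.164,.29],Rdown(-42)))
E
```

```text
5.118347755874278
3.459613118492687
94.15754883089382
95.01405880727587
(array([-0.4568, -0.0467,  0.0396]), array([  0. ,   0. , -34.8]))
```

```bash
python3 -m jog '-0.055 -0.006 0 0 0 -5 0.4;-0.115 -0.012 0 0 0 -10 0.4;-0.175 -0.018 0 0 0 -15 0.4;-0.235 -0.024 0 0 0 -20 0.4;-0.295 -0.03 0 0 0 -25 0.4;-0.35 -0.036 0.01 0 0 -30 0.4;-0.40 -0.042 0.02 0 0 -34.8 0.4;-0.457 -0.047 0.04 0 0 -34.8 0.4'; python3 -m jog '0 0 0 0 0 0 0.4;0 0 0 0 0 0 0.4;0 0 0 0 0 0 0.4'
python3 - <<'E'
from h import *
s=read_state(); p,d=capture('wrist'); np.savez('w2.npz',p=p,d=d,pos=s['position'],R=s['tcp_rot']); save('w2',cv2.resize(p,(768,576),interpolation=cv2.INTER_CUBIC)); print(s['position'],s['time_s'])
for l in('spatula_grip','blue_spatula_grip'): print(spot_in(l,'wrist'))
r=spot_in('spatula_grip','wrist')
hsv=cv2.cvtColor(p,cv2.COLOR_RGB2HSV)
m=cv2.inRange(hsv,(45,90,30),(85,255,255))>0
v,u=np.nonzero(m&(d>0)); X=unproj('wrist',np.c_[u,v],d[v,u],s); print(len(X),np.percentile(X[:,2],[5,50,95,99]))
T=X[X[:,2]>.169]; print(len(T),np.median(T[:,2]),cv2.minAreaRect(T[:,:2].astype(np.float32)))
E
```

```text
time_s: 3.85
position: [0.5392, 0.1655, 0.2905]
tcp_rot: [[0.743, -0.67, 0.004], [-0.67, -0.743, 0.0], [0.003, -0.003, -1.0]]
force: [0.9, -0.1, 0.2]
opening: 0.399
time_s: 4.22
position: [0.5393, 0.1635, 0.2902]
tcp_rot: [[0.742, -0.67, 0.002], [-0.67, -0.742, -0.0], [0.001, -0.001, -1.0]]
force: [0.7, -0.3, -0.2]
opening: 0.401
[0.53932443 0.16351809 0.29023208] 4.225
[{'centre': [0.5364, 0.1662, 0.1733], 'score': 0.91}]
[{'centre': [0.5554, 0.2257, 0.173], 'score': 0.77}, {'centre': [0.5389, 0.1689, 0.1714], 'score': 0.47}]
562 [0.11788508 0.17390568 0.17572819 0.17607385]
384 0.17445023412970562 ((0.5384213328361511, 0.16408692300319672), (0.023151861503720284, 0.010709363967180252), 51.16873550415039)
```

View pics/w2.png

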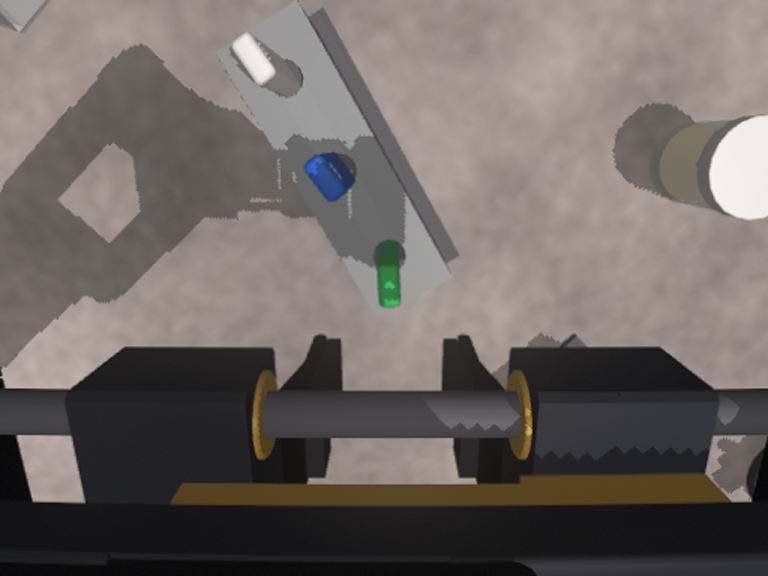

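```bash
python3 - <<'E'
from h import *
z=np.load('w2.npz'); s=dict(position=z['pos'],tcp_rot=z['R']); p,d=z['p'],z['d']
save('w2g',cv2.resize(p[150:215,235:285],None,fx=9,fy=9,interpolation=cv2.INTER_CUBIC))
print(delta([.5384,.1641,.140],Rdown(-40)))
E
```

```text
(array([-0.0006,  0.0004,  0.1499]), array([-0., -0., -2.]))
```

View pics/w2g.png

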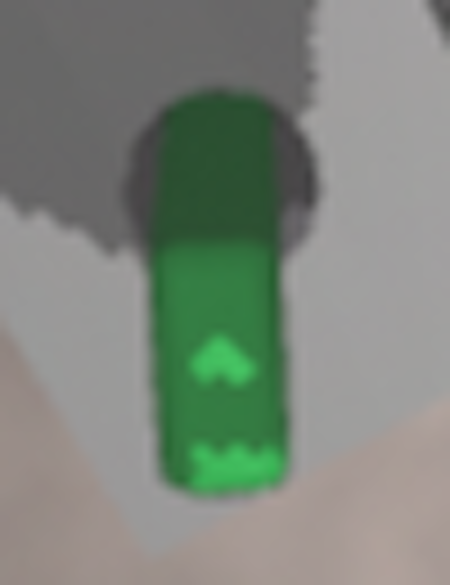

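```bash
python3 - <<'E'
from h import *
z=np.load('w2.npz'); s=dict(position=z['pos'],tcp_rot=z['R'])
g=lambda x,y:((x+.5)/9-.5+235,(y+.5)/9-.5+150)
P=onplane('wrist',[g(*q) for q in [(153,245),(163,480),(280,245),(288,470)]],.175,s)
for a,b in((0,1),(2,3)):
  e=P[b]-P[a]; print(np.degrees(np.arctan2(e[1],e[0])),np.linalg.norm(e))
print(P.mean(0))
E
```

```text
-130.16873482638144 0.02147795957650398
-129.91242443046684 0.02054808139445923
[0.53918135 0.16471474 0.175     ]
```

```bash
python3 -m jog '0 0 0.04 0 0 -2 0.4;0 0 0.08 0 0 -2 0.4;0 0 0.11 0 0 -2 0.4;0 0 0.13 0 0 -2 0.4;0 0 0.15 0 0 -2 0.4;0 0 0.15 0 0 -2 0.4;0 0 0.15 0 0 -2 0.4'; python3 -m jog '0 0 0 0 0 0 0;0 0 0 0 0 0 0;0 0 0 0 0 0 0;0 0 0 0 0 0 0;0 0 0 0 0 0 0;0 0 0 0 0 0 0'
```

```text
time_s: 5.3
position: [0.5392, 0.1649, 0.1402]
tcp_rot: [[0.767, -0.642, 0.001], [-0.642, -0.767, 0.0], [0.001, -0.001, -1.0]]
force: [0.8, -0.8, -0.5]
opening: 0.398
time_s: 6.05
position: [0.5387, 0.1652, 0.14]
tcp_rot: [[0.767, -0.642, 0.001], [-0.642, -0.767, 0.0], [0.0, -0.0, -1.0]]
force: [-0.5, -0.4, 4.4]
opening: 0.14
```

```bash
python3 -m jog '0 0 -0.03 0 0 0 0;0 0 -0.07 0 0 0 0;0 0 -0.11 0 0 0 0;0 0 -0.15 0 0 0 0;0 0 -0.18 0 0 0 0;0 0 -0.205 0 0 0 0;0 0 -0.205 0 0 0 0;0 0 -0.205 0 0 0 0'
python3 - <<'E'
from h import *
for n in('scene','top'):
    s=read_state(); p,d=capture(n); save(n+'3',p); np.savez(n+'3.npz',p=p,d=d)
print(delta([.5595,-.0665,.36],Rdown(-40)))
E
```

```text
time_s: 7.05
position: [0.5376, 0.165, 0.343]
tcp_rot: [[0.767, -0.642, -0.003], [-0.642, -0.767, -0.0], [-0.002, 0.002, -1.0]]
force: [-1.2, 0.0, -0.4]
opening: 0.137
(array([ 0.1653,  0.1635, -0.0173]), array([0.2, 0.1, 0.1]))
```

View pics/scene3.png

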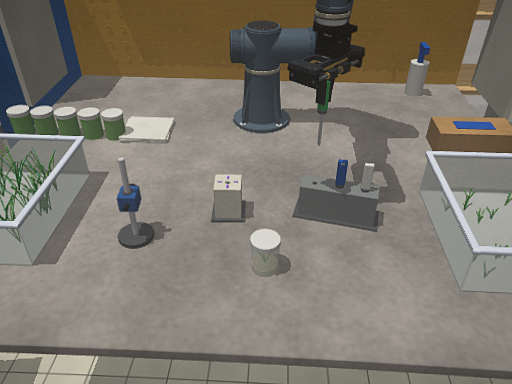

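```bash
python3 -m jog '0.035 0.035 0 0 0 0 0;0.075 0.075 0 0 0 0 0;0.115 0.115 0 0 0 0 0;0.15 0.15 0 0 0 0 0;0.165 0.1635 0.03 0 0 0 0;0.165 0.1635 0.065 0 0 0 0;0.165 0.1635 0.083 0 0 0 0;0.165 0.1635 0.083 0 0 0 0';python3 -m jog '0 0 0 0 0 0 0;0 0 0 0 0 0 0'
python3 - <<'E'
from h import *
s=read_state(); print(s['position'],s['force'])
for n in('scene','top','wrist'):
    s=read_state(); p,d=capture(n); np.savez(n+'4.npz',p=p,d=d,pos=s['position'],R=s['tcp_rot'])
    save(n+'4',p)
    u,v=proj(n,[s['position']+np.array(s['tcp_rot'])@[0,0,.135]],s)[0].astype(int); print(n,u,v)
    a=p[max(0,v-40):v+40,max(0,u-50):u+50]
    save(n+'4c',cv2.resize(a,None,fx=6,fy=6,interpolation=cv2.INTER_CUBIC))
E
```

```text
time_s: 8.15
position: [0.5585, -0.0658, 0.2588]
tcp_rot: [[0.767, -0.642, -0.006], [-0.642, -0.767, 0.002], [-0.006, 0.002, -1.0]]
force: [0.4, -0.6, 0.1]
opening: 0.135
time_s: 8.4
position: [0.5608, -0.0662, 0.2625]
tcp_rot: [[0.767, -0.641, 0.002], [-0.641, -0.767, -0.001], [0.002, -0.001, -1.0]]
force: [-0.6, -0.4, -0.7]
opening: 0.132
[ 0.56076672 -0.06616135  0.26252782] [-0.57625395 -0.39762794 -0.6667241 ]
scene 226 173
top 293 230
wrist 260 184
```

View pics/scene4c.png

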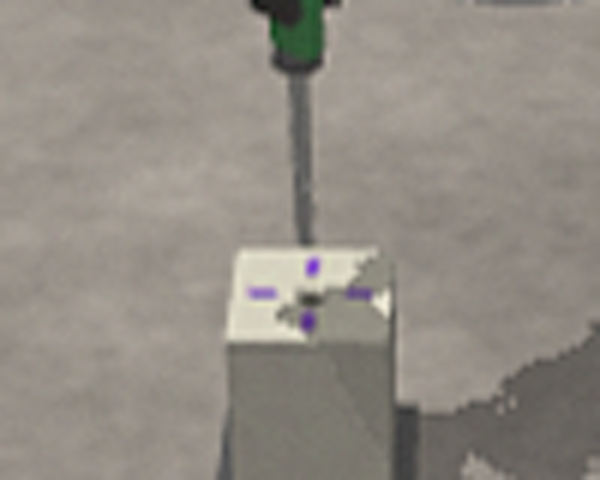

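View pics/top4.png

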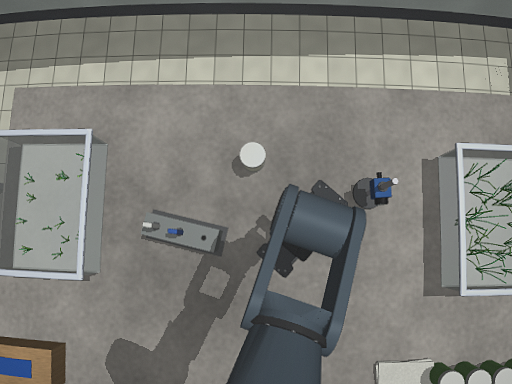

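View pics/wrist4.png

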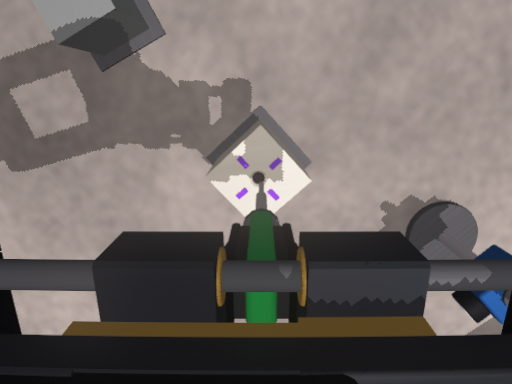

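```bash
cat > port.py <<'E'
from h import *
def ticks(p,n,s,roi=None):
    hsv=cv2.cvtColor(p,cv2.COLOR_RGB2HSV); m=cv2.inRange(hsv,(122,90,60),(148,255,255))
    k,l,st,c=cv2.connectedComponentsWithStats(m)
    r=[(st[i,4],c[i]) for i in range(1,k) if st[i,4]>=5]
    return r
E
python3 - <<'E'
from port import *
z=np.load('wrist4.npz'); s=dict(position=z['pos'],tcp_rot=z['R']); p=z['p']
r=ticks(p,'wrist',s); 
for a,c in r: print(a,c.round(1),onplane('wrist',[c],.1,s).round(4))
save('wrist4d',cv2.resize(p[130:240,210:310],None,fx=7,fy=7,interpolation=cv2.INTER_CUBIC)[:,:])
zz=np.load('scene4.npz'); 
for a,c in ticks(zz['p'],'scene',None): print(a,c.round(1),onplane('scene',[c],.1).round(4))
E
```

```text
64 [242.4 162. ] [[ 0.5569 -0.0451  0.1   ]]
62 [274.9 163.3] [[ 0.5789 -0.065   0.1   ]]
61 [241.5 193. ] [[ 0.537  -0.0669  0.1   ]]
60 [273.1 194.1] [[ 0.559  -0.0867  0.1   ]]
5 [227.6 177.2] [[ 0.5393 -0.0655  0.1   ]]
5 [226.6 186.2] [[ 0.5805 -0.0637  0.1   ]]
```

View pics/wrist4d.png

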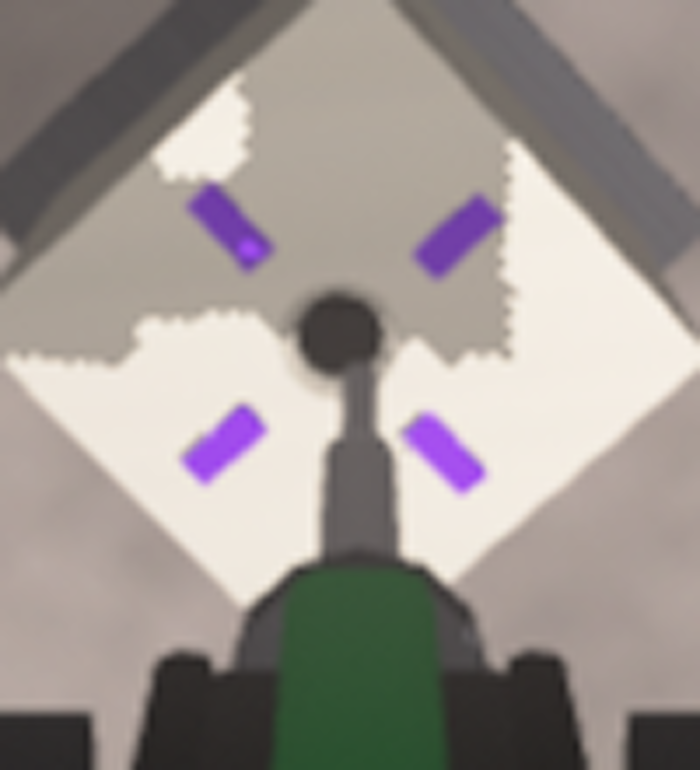

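```bash
python3 - <<'E'
from port import *
z=np.load('wrist4.npz'); s=dict(position=z['pos'],tcp_rot=z['R']); R=z['R']
t=onplane('wrist',[(261,181.4)],.1275,s)[0]; print(t, 'nominal',z['pos']+R@[0,0,.135])
print('tool-frame needed', R.T@(np.array([.558,-.0659,.1275])-t))
print('bore px', onplane('wrist',[(340/7-.5+210,335/7-.5+130)],.1,s), onplane('wrist',[(340/7-.5+210,335/7-.5+130)],.098,s))
z=np.load('scene4.npz'); tp=(303.5/6-.5+176,245/6-.5+133); print(tp); R,tt=extr('scene'); 
# scene line: project nominal tip and port
print(proj('scene',[t,[.558,-.0659,.1275],[.560,-.0646,.1],[.558,-.0659,.1]]))
E
```

```text
[ 0.56267094 -0.06459432  0.1275    ] nominal [ 0.56083384 -0.06619944  0.12746999]
tool-frame needed [-2.74569547e-03  3.99794403e-03 -7.58275857e-06]
bore px [[ 0.55859896 -0.06527234  0.1       ]] [[ 0.55827622 -0.06563302  0.098     ]]
(226.08333333333334, 173.33333333333334)
[[226.65459895 173.51968878]
 [226.34373718 172.49931238]
 [227.10119374 181.65286099]
 [226.68865124 181.20076617]]
```

```bash
python3 -m jog '-0.0027 0 0 0 0 0 0;-0.0027 0 0 0 0 0 0;-0.0027 0 0.01 0 0 0 0;-0.0027 0 0.02 0 0 0 0;-0.0027 0 0.03 0 0 0 0;-0.0027 0 0.04 0 0 0 0;-0.0027 0 0.04 0 0 0 0'
python3 - <<'E'
from h import *
s=read_state(); print(s['position'],s['force'],s['moment'])
for n in('scene','wrist'):
    s=read_state(); p,d=capture(n); np.savez(n+'5.npz',p=p,d=d,pos=s['position'],R=s['tcp_rot'])
    save(n+'5d',cv2.resize(p[130:240,210:310] if n=='wrist' else p[120:200,180:280],None,fx=6,fy=6,interpolation=cv2.INTER_CUBIC))
E
```

```text
time_s: 9.43
position: [0.5574, -0.0642, 0.2203]
tcp_rot: [[0.767, -0.642, -0.002], [-0.642, -0.767, 0.001], [-0.002, 0.001, -1.0]]
force: [-0.3, -0.4, -0.8]
opening: 0.139
[ 0.5574207  -0.06422401  0.22029204] [-0.25809115 -0.44725897 -0.7709659 ] [-0.02407191 -0.04666548  0.00319173]
```

View pics/wrist5d.png

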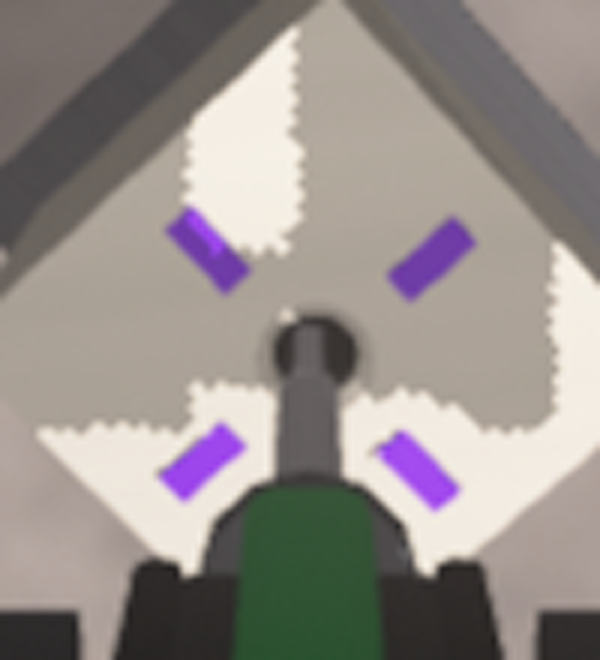

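View pics/scene5d.png

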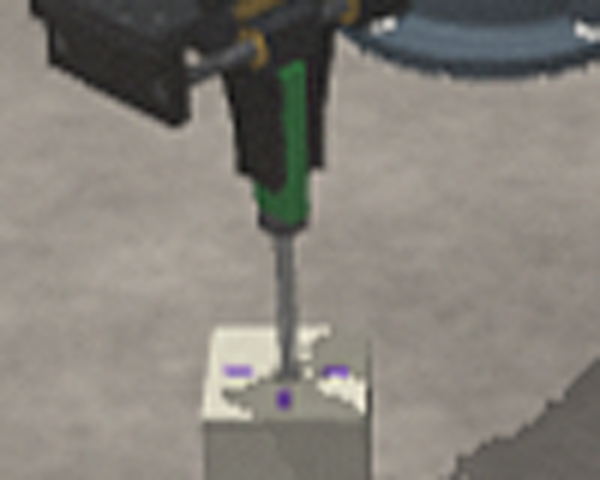

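```bash
python3 -m jog '0.001 0 0.01 0 0 0 0;0.001 0 0.02 0 0 0 0;0.001 0 0.03 0 0 0 0;0.001 0 0.04 0 0 0 0;0.001 0 0.05 0 0 0 0;0.001 0 0.06 0 0 0 0;0.001 0 0.068 0 0 0 0;0.001 0 0.068 0 0 0 0'
python3 - <<'E'
from h import *
s=read_state(); print(s['position'],s['force'],s['moment'])
E
```

```text
time_s: 10.52
position: [0.5584, -0.0649, 0.1528]
tcp_rot: [[0.767, -0.642, -0.001], [-0.642, -0.767, 0.0], [-0.001, 0.001, -1.0]]
force: [0.8, -0.1, 0.4]
opening: 0.134
[ 0.5583977  -0.06492654  0.15279362] [ 0.82419796 -0.06484292  0.42371349] [-0.06606704 -0.04018501 -0.03035285]
```

No contact yet; collar should land near z=0.145.

```bash
python3 -m jog '0 0 0.003 0 0 0 0;0 0 0.006 0 0 0 0;0 0 0.006 0 0 0 0'; python3 -m jog '0 0 0.001 0 0 0 0;0 0 0.002 0 0 0 0;0 0 0.002 0 0 0 0'
```

```text
time_s: 10.9
position: [0.5587, -0.065, 0.1475]
tcp_rot: [[0.767, -0.642, -0.0], [-0.642, -0.767, 0.0], [-0.0, 0.0, -1.0]]
force: [-0.1, -0.9, -0.8]
opening: 0.144
time_s: 11.28
position: [0.5588, -0.065, 0.1455]
tcp_rot: [[0.767, -0.642, -0.0], [-0.642, -0.767, -0.0], [-0.0, 0.0, -1.0]]
force: [-0.3, -0.1, -0.7]
opening: 0.139
```

```bash
python3 -m jog '0 0 0.001 0 0 0 0;0 0 0.001 0 0 0 0;0 0 0.001 0 0 0 0'; python3 -m jog '0 0 0.001 0 0 0 0;0 0 0.001 0 0 0 0;0 0 0.001 0 0 0 0'
```

```text
time_s: 11.65
position: [0.5589, -0.0651, 0.145]
tcp_rot: [[0.767, -0.642, 0.0], [-0.642, -0.767, -0.0], [0.0, -0.0, -1.0]]
force: [-0.9, 0.8, 4.8]
opening: 0.133
time_s: 12.02
position: [0.5589, -0.0651, 0.145]
tcp_rot: [[0.767, -0.642, 0.001], [-0.642, -0.767, -0.0], [0.001, -0.0, -1.0]]
force: [-3.2, 1.1, 10.2]
opening: 0.136
```

```bash
python3 -m jog '0 0 0 0 0 0 0;0 0 0 0 0 0 0;0 0 0 0 0 0 0;0 0 0 0 0 0 0;0 0 0 0 0 0 0;0 0 0 0 0 0 0;0 0 0 0 0 0 0;0 0 0 0 0 0 0'; python3 -m jog '0 0 0 0 0 0 0;0 0 0 0 0 0 0;0 0 0 0 0 0 0;0 0 0 0 0 0 0'
python3 - <<'E'
from h import *
p,d=capture('scene'); save('scene6',cv2.resize(p[100:230,170:300],None,fx=4,fy=4,interpolation=cv2.INTER_CUBIC))
E
```

```text
time_s: 13.02
position: [0.5589, -0.0651, 0.1449]
tcp_rot: [[0.767, -0.642, 0.001], [-0.642, -0.767, -0.0], [0.001, -0.0, -1.0]]
force: [-1.8, 1.7, 10.6]
opening: 0.131
time_s: 13.52
position: [0.5589, -0.0651, 0.1449]
tcp_rot: [[0.767, -0.642, 0.001], [-0.642, -0.767, -0.0], [0.001, -0.0, -1.0]]
force: [-1.9, 0.9, 10.9]
opening: 0.136
```

View pics/scene6.png

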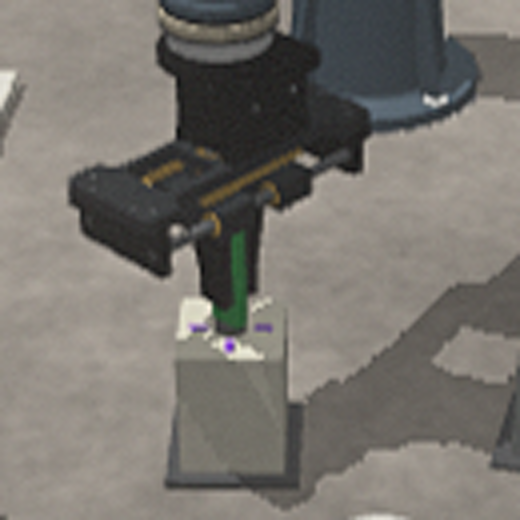

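```bash
python3 -m jog '0 0 -0.015 0 0 0 0;0 0 -0.035 0 0 0 0;0 0 -0.06 0 0 0 0;0 0 -0.085 0 0 0 0;0 0 -0.11 0 0 0 0;0 0 -0.13 0 0 0 0;0 0 -0.145 0 0 0 0;0 0 -0.145 0 0 0 0'
python3 - <<'E'
from h import *
y=np.radians(4.4); v=np.array([.6735,-.291])-.144*np.array([np.cos(y),np.sin(y)]); print(v)
print(delta([v[0]-.03,v[1],.2555+.01],Rdown(4.4)))
E
```

```text
time_s: 14.58
position: [0.5595, -0.0652, 0.2897]
tcp_rot: [[0.767, -0.642, 0.003], [-0.642, -0.767, -0.001], [0.003, -0.001, -1.0]]
force: [-0.2, -0.3, -0.3]
opening: 0.137
[ 0.5299244  -0.30204754]
(array([0.1062, 0.2199, 0.0243]), array([  0. ,  -0.2, -44.3]))
```

```bash
python3 -m jog '0.015 0.03 0 0 0 -6 0;0.033 0.07 0 0 0 -14 0;0.053 0.11 0 0 0 -22 0;0.073 0.15 0.008 0 0 -30 0;0.09 0.185 0.016 0 0 -37 0;0.1 0.21 0.024 0 0 -42 0;0.106 0.22 0.024 0 0 -44.3 0;0.106 0.22 0.024 0 0 -44.3 0';python3 -m jog '0 0 0 0 0 0 0;0 0 0 0 0 0 0;0 0 0 0 0 0 0'
python3 - <<'E'
from h import *
for n in('scene','top','wrist'):
    s=read_state(); p,d=capture(n); np.savez(n+'7.npz',p=p,d=d,pos=s['position'],R=s['tcp_rot']); save(n+'7',cv2.resize(p,(768,576),interpolation=cv2.INTER_CUBIC))
print(s['position'],s['force'],s['time_s'])
E
```

```text
time_s: 15.58
position: [0.4983, -0.3024, 0.2632]
tcp_rot: [[0.997, 0.074, -0.002], [0.074, -0.997, 0.002], [-0.001, -0.002, -1.0]]
force: [0.4, -0.5, -0.4]
opening: 0.135
time_s: 15.95
position: [0.4991, -0.3012, 0.2647]
tcp_rot: [[0.997, 0.077, 0.0], [0.077, -0.997, -0.0], [0.0, 0.0, -1.0]]
force: [-0.0, -0.1, -0.1]
opening: 0.136
[ 0.49912084 -0.30137539  0.26472265] [ 0.11886427 -0.01253911 -0.60560275] 16.05
```

View pics/wrist7.png

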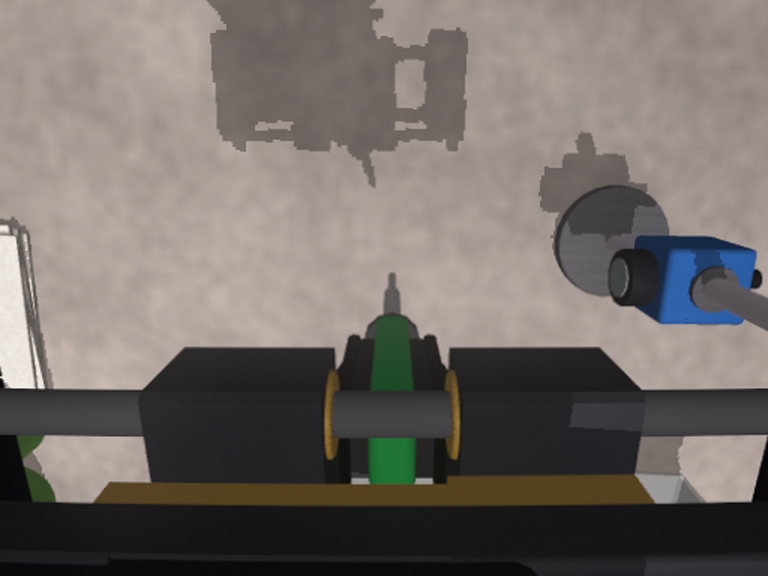

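View pics/scene7.png

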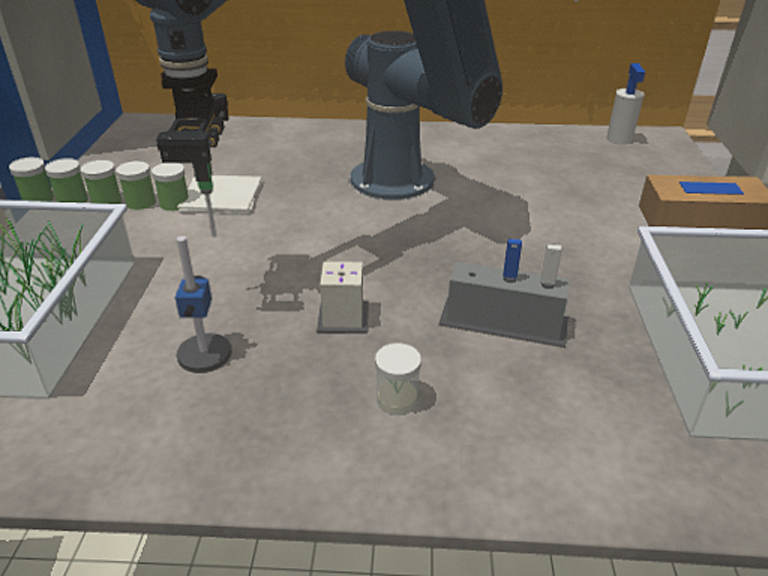

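```bash
python3 - <<'E'
from h import *
z=np.load('wrist7.npz'); s=dict(position=z['pos'],tcp_rot=z['R']); p,d=z['p'],z['d']
save('w7l',cv2.resize(p[145:225,390:512],None,fx=6,fy=6,interpolation=cv2.INTER_CUBIC))
save('w7t',cv2.resize(p[170:230,225:300],None,fx=8,fy=8,interpolation=cv2.INTER_CUBIC))
r=spot_in('lens','wrist'); print(r); print(spot_in('spatula_tip','wrist'))
hsv=cv2.cvtColor(p,cv2.COLOR_RGB2HSV)
m=cv2.inRange(hsv,(100,110,40),(125,255,255))>0; m[:,:400]=0; m[:150]=0;m[220:]=0
v,u=np.nonzero(m&(d>0)); X=unproj('wrist',np.c_[u,v],d[v,u],s); zt=np.percentile(X[:,2],70); T=X[abs(X[:,2]-zt)<.003]; print('top',zt,cv2.minAreaRect(T[:,:2].astype(np.float32)))
# front face points near lens
for (x,y) in [(620,276),(614,276),(625,276),(620,262),(620,290)]:
    u,v=round((x+.5)/1.5-.5),round((y+.5)/1.5-.5); print((u,v),unproj('wrist',[(u,v)],d[v,u],s).round(4))
E
```

```text
[{'centre': [0.6598, -0.2843, 0.1397], 'score': 0.73}]
[{'centre': [0.5012, -0.2989, 0.2761], 'score': 0.73}]
top 0.1423099226352562 ((0.6723407506942749, -0.2907903790473938), (0.050606925040483475, 0.04314209148287773), 4.138798236846924)
(413, 184) [[ 0.6307 -0.2926  0.124 ]]
(409, 184) [[ 0.6307 -0.2945  0.1167]]
(416, 184) [[ 0.6311 -0.2914  0.1286]]
(413, 174) [[ 0.6298 -0.2841  0.1224]]
(413, 193) [[ 0.6311 -0.3     0.1266]]
```

View pics/w7l.png

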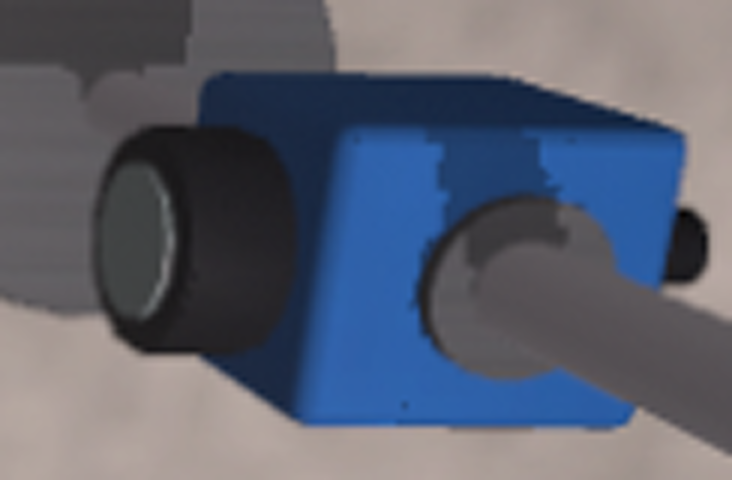

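View pics/w7t.png

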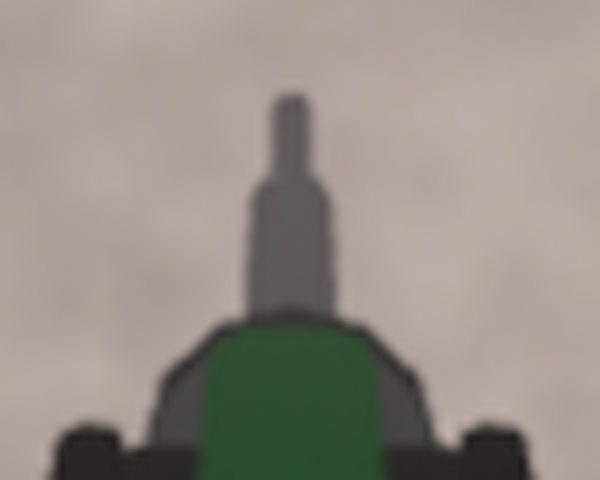

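```bash
python3 - <<'E'
from h import *
z=np.load('wrist7.npz'); s=dict(position=z['pos'],tcp_rot=z['R']); R,d=z['R'],z['d']; print(R.round(4))
k,dd=K('wrist'); Rc,t=extr('wrist',s); C=-Rc.T@t
y=np.radians(4.2); n=np.array([np.cos(y),np.sin(y),0])
def onface(uv,off):
    q=cv2.undistortPoints(np.array([[uv]],float),k,dd)[0,0]; D=Rc.T@np.r_[q,1]
    P0=np.array([.6725,-.291,0])-off*n
    return C+D*(n@(P0-C))/(n@D)
g=lambda x,y:((x+.5)/6-.5+390,(y+.5)/6-.5+145)
for q in [(139.5,240),(105,240),(175,240),(95,238),(187,238),(140,160),(140,320)]: print(q,onface(g(*q),.044).round(4))
# lens glass plane fit from depth
u0,v0=g(139.5,240); vv,uu=np.mgrid[174:194,404:422]; m=(((uu-u0)/5)**2+((vv-v0)/11.5)**2<1)&(d[174:194,404:422]>0)
X=unproj('wrist',np.c_[uu[m],vv[m]],d[174:194,404:422][m],s); print('glass',X.mean(0),X.std(0),len(X))
tip=onplane('wrist',[(260.9,181.4)],z['pos'][2]-.135,s)[0]+R[:,1]*.004; print('tip',tip,'nom',z['pos']-[0,0,.135])
print('tip in tool',R.T@(tip-z['pos']))
E
```

```text
[[ 9.97e-01  7.69e-02  2.00e-04]
 [ 7.69e-02 -9.97e-01 -1.00e-04]
 [ 2.00e-04  2.00e-04 -1.00e+00]]
(139.5, 240) [ 0.6285 -0.2921  0.1287]
(105, 240) [ 0.6287 -0.295   0.1175]
(175, 240) [ 0.6283 -0.2893  0.1393]
(95, 238) [ 0.6287 -0.2956  0.114 ]
(187, 238) [ 0.6282 -0.2881  0.1426]
(140, 160) [ 0.6277 -0.2811  0.1257]
(140, 320) [ 0.6293 -0.303   0.132 ]
glass [ 0.63088931 -0.29278457  0.12326476] [0.00046206 0.00457727 0.00474747] 166
tip [ 0.49867575 -0.30297226  0.12972328] nom [ 0.49912084 -0.30137539  0.12972265]
tip in tool [-0.0005969   0.00153656  0.13499948]
```

```bash
python3 - <<'E'
from h import *
for f,roi in(('w1.npz',(254,292,120,142)),('wrist7.npz',(412,440,164,206))):
    z=np.load(f); s=dict(position=z['pos'],tcp_rot=z['R']); p,d=z['p'],z['d']
    a,b,c,e=roi; sub=p[c:e,a:b].max(2)<75; v,u=np.nonzero(sub&(d[c:e,a:b]>0)); v+=c;u+=a
    X=unproj('wrist',np.c_[u,v],d[v,u],s); X=X[(X[:,2]>.09)&(X[:,2]<.15)&(X[:,0]<.652)]
    print(f,len(X),'zmax pct',np.percentile(X[:,2],[50,80,90,95,99]),'min x',np.percentile(X[:,0],[1,5,50,95]))
    # circle fit in y'-z : cylinder radius 17 known
    from scipy.optimize import least_squares
    yw=np.radians(4.2); ax=np.array([np.cos(yw),np.sin(yw)]); lat=X[:,:2]@np.array([-ax[1],ax[0]])
    r=least_squares(lambda q:np.hypot(lat-q[0],X[:,2]-q[1])-.017,[lat.mean(),.12],loss='soft_l1',f_scale=.001)
    along=X[:,:2]@ax
    print(' lat,z',r.x,'rms',np.sqrt(np.mean(r.fun**2)),'front along',np.percentile(along,[1,3,10]),'box lat/along',np.array([.6725,-.291])@np.array([-ax[1],ax[0]]),np.array([.6725,-.291])@ax)
# post from multiple: top cam post top
t=np.load('top0.npz')['p']; hsv=cv2.cvtColor(t,cv2.COLOR_RGB2HSV); m=(hsv[...,1]<30)&(hsv[...,2]>190)
v,u=np.nonzero(m); k=(u>385)&(u<405)&(v>172)&(v<190); print('top post',onplane('top',[(u[k].mean(),v[k].mean())],.235),k.sum())
z=np.load('scene0.npz'); p=z['p']; save('sc_post',cv2.resize(p[150:250,100:160],None,fx=5,fy=5))
E
```

```text
w1.npz 474 zmax pct [0.13536718 0.13698612 0.13752419 0.13798711 0.14025025] min x [0.631932   0.6328359  0.63944592 0.64608529]
 lat,z [-0.33755673  0.12027228] rms 0.0008926772032467098 front along [0.60916461 0.60938896 0.61044138] box lat/along -0.3394712004406496 0.6493816705693073
wrist7.npz 1080 zmax pct [0.13255509 0.13613411 0.13691299 0.13742804 0.13837538] min x [0.63028305 0.63081876 0.63836986 0.64885405]
 lat,z [-0.33978023  0.11952939] rms 0.003187747914843571 front along [0.60735614 0.60766107 0.60822033] box lat/along -0.3394712004406496 0.6493816705693073
top post [[ 0.67532292 -0.28989527  0.235     ]] 20
```

```bash
python3 - <<'E'
from h import *
print(delta([.5318,-.2996,.2553],Rdown(4.3)))
E
```

```text
(array([0.0329, 0.0005, 0.0093]), array([ 0. , -0. ,  0.1]))
```

```bash
python3 -m jog '0.01 0.0005 0.003 0 0 0 0;0.02 0.0005 0.006 0 0 0 0;0.028 0.0005 0.0085 0 0 0 0;0.033 0.0005 0.0095 0 0 0 0;0.033 0.0005 0.0095 0 0 0 0;0.033 0.0005 0.0095 0 0 0 0;0.033 0.0005 0.0095 0 0 0 0;0.033 0.0005 0.0095 0 0 0 0'
python3 - <<'E'
from h import *
print(delta([.5318,-.2996,.2553],Rdown(4.3)))
for n in('scene','top','wrist'):
    s=read_state(); p,d=capture(n); np.savez(n+'8.npz',p=p,d=d,pos=s['position'],R=s['tcp_rot']); save(n+'8',cv2.resize(p,(768,576),interpolation=cv2.INTER_CUBIC))
z=np.load('scene8.npz');save('scene8c',cv2.resize(z['p'][110:240,90:170],None,fx=4.5,fy=4.5,interpolation=cv2.INTER_CUBIC))
print(proj('scene',[[.5314,-.3007,.1203],[.6312,-.2934,.1203]]))
print(proj('wrist',[[.5314,-.3007,.1203]],s)*1.5)
E
```

```text
time_s: 17.2
position: [0.5317, -0.2998, 0.2552]
tcp_rot: [[0.997, 0.076, 0.0], [0.076, -0.997, -0.0], [0.0, 0.0, -1.0]]
force: [-0.4, -0.6, -1.0]
opening: 0.134
(array([ 0.0001, -0.0002, -0.0001]), array([ 0. , -0. ,  0.1]))
[[139.66807446 166.12136161]
 [132.03676436 188.05098392]]
[[391.61530631 277.74693152]]
```

View pics/scene8c.png

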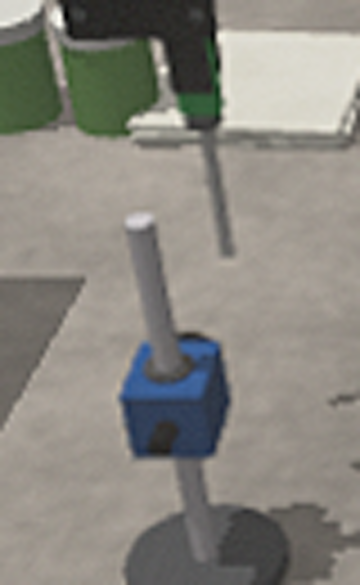

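View pics/wrist8.png

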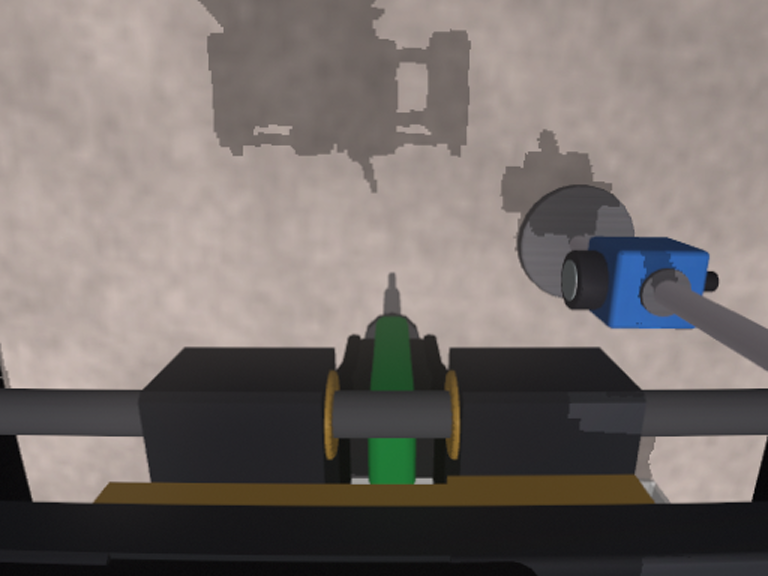

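View pics/top8.png

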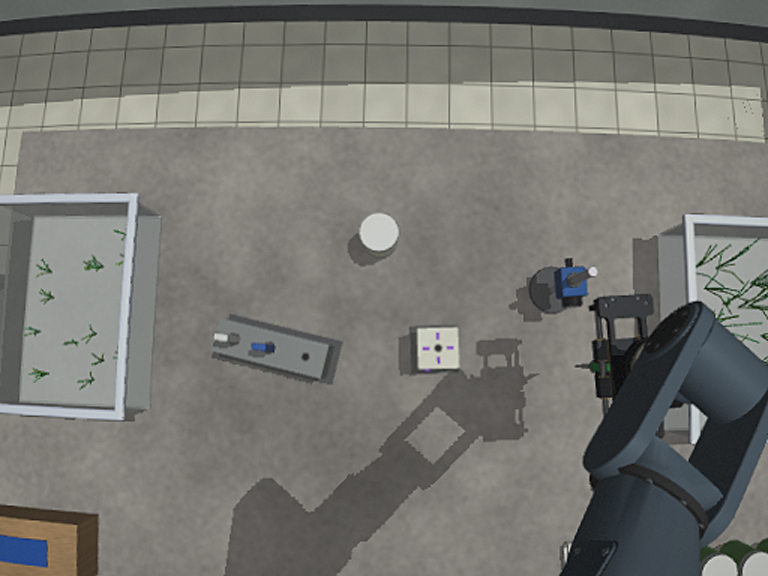

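```bash
python3 - <<'E'
from h import *
from scipy.optimize import least_squares
z=np.load('wrist8.npz'); s=dict(position=z['pos'],tcp_rot=z['R']); p,d=z['p'],z['d']
hsv=cv2.cvtColor(p,cv2.COLOR_RGB2HSV); m=cv2.inRange(hsv,(100,110,40),(125,255,255))>0; m[:,:370]=0; m[:150]=0;m[225:]=0
v,u=np.nonzero(m&(d>0)); X=unproj('wrist',np.c_[u,v],d[v,u],s); zt=np.percentile(X[:,2],70); T=X[abs(X[:,2]-zt)<.003]; print('top',zt,cv2.minAreaRect(T[:,:2].astype(np.float32)))
a,b,c,e=384,402,166,206
sub=p[c:e,a:b].max(2)<75; v,u=np.nonzero(sub&(d[c:e,a:b]>0)); v+=c;u+=a
X=unproj('wrist',np.c_[u,v],d[v,u],s); X=X[(X[:,2]>.09)&(X[:,0]<.65)&(X[:,0]>.634)]
yw=np.radians(4.2); ax=np.array([np.cos(yw),np.sin(yw)]); pe=np.array([-ax[1],ax[0]])
r=least_squares(lambda q:np.hypot(X[:,:2]@pe-q[0],X[:,2]-q[1])-.017,[-.339,.12],loss='soft_l1',f_scale=.001); print(r.x,len(X),np.sqrt(np.mean(r.fun**2)))
print('tip along/lat nominal',(z['pos'][:2])@ax,(z['pos'][:2])@pe, z['pos'][2]-.135)
print(read_state()['qvel'])
E
```

```text
top 0.14236716932113067 ((0.6720941662788391, -0.29090598225593567), (0.05031443014740944, 0.043273285031318665), 3.155287265777588)
[-0.33953986  0.11991849] 543 0.0007116336015155209
tip along/lat nominal 0.5083839841737953 -0.3379968026737138 0.12018003130991084
[ 0.00686281  0.11789968  0.07259737  0.14100157 -0.00996053  0.09115204]
```

```bash
python3 -m jog '0 0 0 0 0 0 0;0 0 0 0 0 0 0;0 0 0 0 0 0 0;0 0 0 0 0 0 0;0 0 0 0 0 0 0;0 0 0 0 0 0 0'; python3 -c "
from rig import *
print(hand_in())"
```

```text
time_s: 18.1
position: [0.5319, -0.2998, 0.255]
tcp_rot: [[0.997, 0.076, -0.0], [0.076, -0.997, 0.0], [-0.0, -0.0, -1.0]]
force: [-0.3, -0.5, -1.0]
opening: 0.135
the job is handed in; nothing more can be done
None
```

The job is done and handed in at about 18 s of the 64 s allowed; `hand_in()` reports no verdict.

- **Steriliser:** I drew the green spatula out of the stand and lowered it down the bore. The collar met the block with the TCP at z = 0.145, the height worked out beforehand. It pressed with about 10 N and stayed there for roughly 1.9 s, and the scene picture showed it seated.
- **Presenting:** The spatula is held upright, its jaw axis at 4.3°. By the last readings the tip is at z = 0.120 and about 100 mm in front of the lens. The lens height came out at 0.120, and the arm was steady.
- **Other objects:** In the last pictures the camera, the other two spatulas and the jar looked unmoved.

**Checks that disagreed slightly:**
- The camera's turn measured between 3.2° and 5.1°.
- The tip's sideways position differs by about 1.5 mm between the arm's own reading and the wrist camera. The scene camera shows the tip about 0.6 pixel, or 1.7 mm, off the prediction.
- The lens height read 0.123 from the depth of its glass, against 0.120 from the box and the barrel. I used 0.120.
- The distance in front of the lens is good to about 2 mm.

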